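# Sweep the hoist washers through the gate

### The arm

A 6-joint arm with a two-finger parallel gripper is mounted at the origin on the work surface. World frame = base frame: x ahead of the robot, y to its left, z up, the work surface at z = 0. Lengths are in mm, angles in rad, forces in N, time in s.
With the tool pointing down it reaches from about 275 to 725 mm from the base axis. Payload 5.6 kg.
Tool frame: the origin (TCP) lies between the finger pads; the fingertips stand 19 mm ahead of it and the grasp point (between the pads) is the TCP (manip.tcp_to_tips is the distance from the TCP to the fingertips, in mm); z points along the fingers, y is the line along which they close (so a half turn about z gives the same grasp; the last joint's range is limited). The gripper opens to 85 mm and grips with 20 to 120 N. Pads are 22 mm wide; open, the fingers measure 114 mm over their backs; the gripper's body (76 mm by 85 mm) begins 54 mm behind the grasp point. The pads swing forward as they close: fully open they stand 13 mm farther back than shut.
Start: joints at [1.591, 0.255, 0.108, 0, -1.424, -0.285], TCP at [143.917, 530.831, 250.283] pointing down, gripper open.
Joint ranges: [-2.95, 2.95], [-1.21, 1.97], [-1.09, 1.5], [-2.87, 1.71], [-2.94, -0.07], [-3.05, 3.05]. Speed limits (rad/s): [2.57, 2.57, 3.14, 3.14, 3.14, 3.14].

### API

Orientations are given as a 3x3 rotation matrix whose columns are the frame's x, y, z axes.
In Python, from workcell import manip, viewer gives the robot as it stands. The module is installed in compiled form; this text tells all that it offers.
- The arm moves only by the tool apply_moves, never from a script. Its argument "commands" is a list of rows, each a list of 7 numbers: the shift along the tool's x, y, z as a fraction of full scale, then the turn, a rotation vector about the tool's x, y, z as a fraction of full scale, then the closure, from 0 (fully open) to 1 (shut). In form: [[tx, ty, tz, wx, wy, wz, jaw], ...]. A call has 1 to 20 rows; each row is the pose to reach, as a shift and turn from the pose commanded when the call began, along the tool's axes at that moment; what a row does not reach only later rows make up. Full scale, the value 1, is 1000 mm for a shift and 60 degrees for a turn. A row lasts 1/12 s, in which the tool goes at most 41.7 mm and 7.16 degrees, less where a joint would pass 70% of its speed; a pose out of reach is approached as far as the arm can. A call with a number of a shift or a turn outside -1 to 1 is refused whole. A call with a gripper value outside its range is refused whole. The fingers move at their own pace and stop on an object; "grip_force" is the grip in N (left out, the last holds). Time passes only in rows, so rows that repeat a pose let the fingers close. It gives the time, the measured TCP pose, the force, the opening and the grip force at its end, in the units of the state.
- manip.read_state(): the state, without advancing time (a new reading comes with each control period).
- viewer.camera(name): name is "side" or "top"; returns (picture, depth): 400x640x3 uint8, red, green, blue; 400x640 float32, mm along the optical axis (not along the pixel's ray), 0 where there is no reading.
- viewer.camera_model(name): a dict with "fx", "fy", "cx", "cy" (pixels), "R" (3x3) and "t" (3): a world point X has camera coordinates R X + t. Camera axes: x right, y down, z forward; pixel columns grow to the right and rows downward; lengths in mm; the calibration is good to about 2 mm. A picture is of the moment at which its call begins. camera_model takes no time and is no camera call.
- manip.hand_in(): hands the job in; it is judged then, once.
The state is a dict: "clock": time; "q": joint angles; "dq": joint speeds; "joint_torque": joint torques, N m; "tool_pos": TCP position; "eef_rot": TCP orientation; "wrist_force": force on the tool from outside, world axes, zero at the start; "wrist_torque": the same for the moment, N m; "grip_width": finger opening in mm; "grip_force": force on a finger pad.
Only numpy, scipy, OpenCV 4.12 (cv2) and the standard library are available. Lean on these libraries where they do the work, as an engineer would, in place of code of your own. Each camera call takes 0.05 s, during which the arm holds its last target. There are 200 camera calls.

### The job

Using the fingertips, push the three loose steel washers across the green sorting tray, one at a time, through the narrow gate lane so that each drops into the slot at its end: never have two washers in the lane together. Do not pick any washer up. Leave the hex nut and the brass bushing where they stand on the tray, do not disturb the other things on the bench, and finish clear.

Things in the scene. Friction and masses are not known exactly. Their poses are not given: they have to be found in the camera images.
- tray: fixed green sorting tray. Origin on the bench, z up; washers are swept along its +y. Flat deck top at z = 45 mm; all rims and walls 8 mm thick, 14 mm above the deck. Sorting area x -135 to 135, y -170 to -40 mm; then two straight slanting guide walls narrow it from 270 mm wide at y = -40 to the 58 mm wide gate lane at y = 50 mm
- lane_start (a point): middle of the gate lane's entrance at deck height, tray frame (0, 50, 45) mm, axes as the tray. The lane is flat, 58 mm wide between straight walls, centred on tray x = 0, and runs 65 mm along +y to the deck's end at tray y = 115 mm, where a washer tips over the edge into the slot
- slot_floor (a point): centre of the slot's floor, tray frame (0, 157, 6) mm, axes as the tray. The slot is a pit with yellow walls and black floor: inside 80 mm wide (tray x -40 to 40), tray y 115 to 199 mm, floor at z = 6 mm (39 mm below the deck), wall tops at z = 59 mm
- washer_a: one of three identical bright steel washers: outside 44 mm, bore 25 mm, 6 mm thick, 30 to 65 g, lying flat on the green deck. Origin: centre of its underside, z up
- washer_b: one of three identical bright steel washers: outside 44 mm, bore 25 mm, 6 mm thick, 30 to 65 g, lying flat on the green deck. Origin: centre of its underside, z up
- washer_c: one of three identical bright steel washers: outside 44 mm, bore 25 mm, 6 mm thick, 30 to 65 g, lying flat on the green deck. Origin: centre of its underside, z up
- nut: dark steel hex nut on the deck, 36 mm across flats, about 42 mm across corners, 20 mm high, about 110 g, to be left alone. Origin: centre of its underside
- bushing: brass bushing (short tube) standing on the deck, 34 mm diameter, 32 mm high, about 120 g, to be left alone. Origin: centre of its underside
- spray_can: spray can on the bench, 64 mm diameter, 170 mm high, to be left alone. Origin: centre of its underside
- wrench: wrench lying on the bench, 200 mm long, to be left alone. Origin near its middle, length along x
- screwdriver: screwdriver lying on the bench, 200 mm long, to be left alone. Origin near its middle, length along x
- load_hook: orange hoist hook lying on the bench, about 140 mm long, to be left alone. Origin at its shank end
Not all that is in view belongs to the job. Leave any orange or pink look-alike of the washer_c alone.

How it is judged:
By the outcome, as a careful person would: the job done as asked, in the order asked, and still so for the second after the job is handed in, with the robot touching nothing.
It also fails if it takes over 54 s, if anything falls off the work surface, if the arm or the gripper's body presses on something with over 40 N, if the wrist force passes 120 N, or if a joint passes its speed limit or range.

## Working session

There is one attempt and no reset: what is moved stays moved. The work goes in short steps, Python scripts to look and compute and a tool call to move; the robot and the scene stay as the last step left them, time stands still between calls to the robot, and variables do not carry over. Pictures are saved under pics/ and viewed, at most 12 in all, crops included, and the job is handed in when it is done.

Besides the shell and the picture viewer there is one more tool, called after ">>>" by a JSON object that holds its "op" and its "data". apply_moves: Moves the arm, as the interface text tells. Its arguments: {"type":"object","properties":{"commands":{"type":"array","items":{"type":"array","items":{"type":"number"}}},"grip_force":{"type":"number"}},"required":["commands"]}

```bash
mkdir -p pics; python3 - <<'E'
from workcell import manip, viewer
import cv2,numpy as np
for n in ("top","side"):
    p,d=viewer.camera(n); cv2.imwrite(f"pics/{n}0.png",p[:,:,::-1]); np.save(f"{n}0.npy",d)
    m=viewer.camera_model(n); print(n,m)
s=manip.read_state(); print(s['clock'],s['tool_pos'],s['eef_rot'],s['grip_width'],manip.tcp_to_tips)
E
```

```text
top {'fx': 370.80152967396344, 'fy': 370.80152967396344, 'cx': 320.60419278021374, 'cy': 205.73050726210076, 'R': array([[ 0.04528257, -0.99896454, -0.00439646],
       [-0.97895174, -0.04349782, -0.19940267],
       [ 0.19900496,  0.01333339, -0.97990777]]), 't': array([ -20.08740171,  541.23137787, 1175.72524602])}
side {'fx': 398.89414688004064, 'fy': 398.89414688004064, 'cx': 318.48442951694085, 'cy': 201.5774348625334, 'R': array([[ 0.99444539, -0.10297514, -0.02178262],
       [-0.0801238 , -0.60642448, -0.79109388],
       [ 0.06825349,  0.78844497, -0.61130679]]), 't': array([-511.92009927,   67.4585694 , 1107.49749014])}
0.1 [143.78498896 530.43344279 249.47537926] [[ 9.65137845e-01 -2.61741859e-01 -3.74584944e-04]
 [-2.61742113e-01 -9.65136346e-01 -1.70264267e-03]
 [ 8.41273136e-05  1.74132954e-03 -9.99998480e-01]] 85.52192396853387 19.0
```

View pics/top0.png

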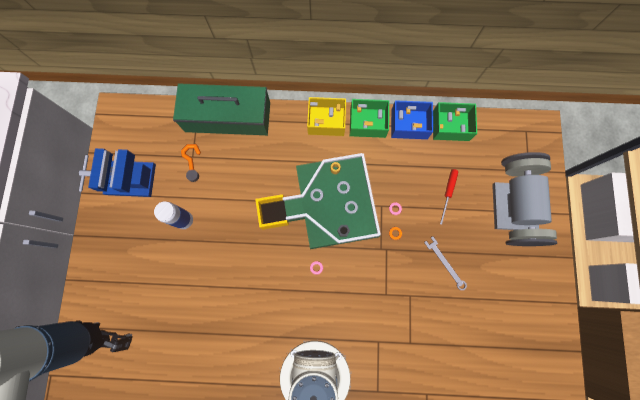

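View pics/side0.png

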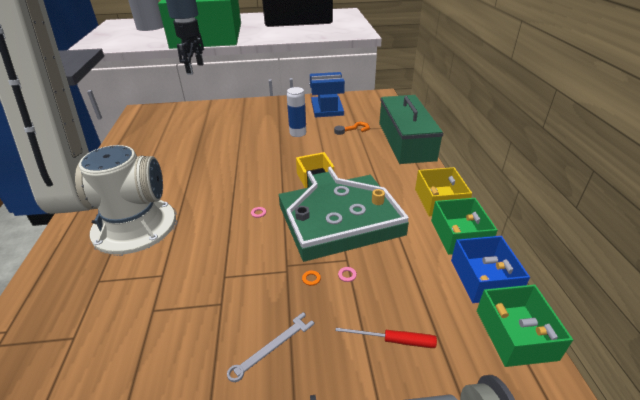

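The top view shows the tray at about (320,200), with its lane running left to the slot at (271,211). The candidate rings:
- Steel washers on the deck: (317,195), (343,187) and (351,207).
- Look-alikes on the bench: pink (396,209), orange (396,233) and pink (317,268).
- To be left alone on the tray: bushing (335,167) and nut (344,230).

I choose the three grey rings on the green deck and will check them in a crop.

```bash
python3 - <<'E'
import cv2
p=cv2.imread("pics/top0.png")[145:255,250:390]
p=cv2.resize(p,None,fx=5.5,fy=5.4,interpolation=cv2.INTER_CUBIC)
for u in range(250,390,10): cv2.putText(p,str(u),(int((u-250)*5.5),10),0,.35,(0,0,255),1); cv2.line(p,(int((u-250+.5)*5.5),12),(int((u-250+.5)*5.5),18),(0,0,255),1)
for v in range(150,255,10): cv2.putText(p,str(v),(0,int((v-145+.5)*5.4)),0,.35,(0,0,255),1)
cv2.imwrite("pics/crop.png",p)
E
```

```text
(no output)
```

View pics/crop.png

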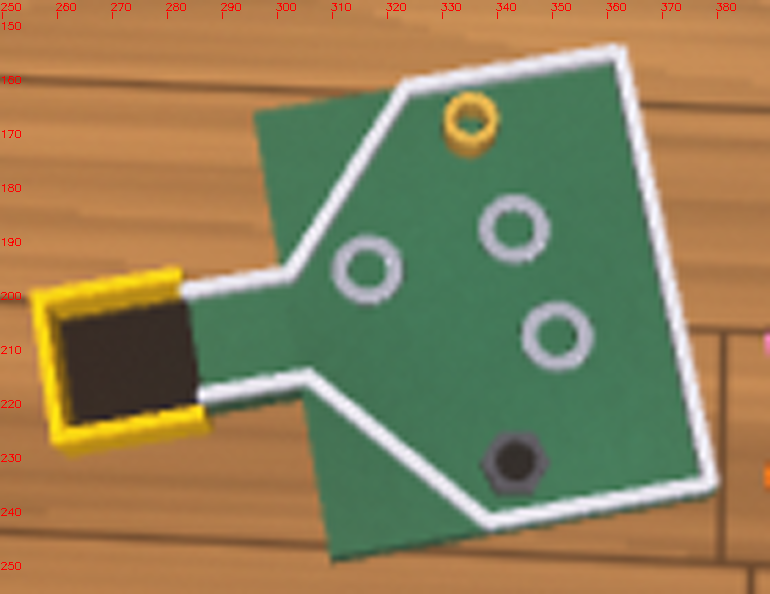

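```bash
cat > h.py <<'E'
from workcell import manip, viewer
import numpy as np, cv2
def bp(u,v,z,n="top"):
    m=viewer.camera_model(n); R,t=np.array(m['R']),np.array(m['t'])
    c=-R.T@t; d=R.T@np.array([(u-m['cx'])/m['fx'],(v-m['cy'])/m['fy'],1])
    return (c+d*(z-c[2])/d[2])[:2]
cr=lambda a,b:(250+a/5.5-.5,145+b/5.4-.5)
def fit(P,Q):
    a,b=P.mean(0),Q.mean(0); p,q=P-a,Q-b
    th=np.arctan2((p[:,0]*q[:,1]-p[:,1]*q[:,0]).sum(),(p*q).sum())
    R=np.array([[np.cos(th),-np.sin(th)],[np.sin(th),np.cos(th)]]); return th,R,b-R@a
E
python3 - <<'E'
from h import *
T=np.array([[143,-178],[-143,-178],[48,207],[-48,207],[135,-170],[-135,-170]],float)
C=[(625,45),(718,489),(30,291),(52,441),(614,62),(702,481)]
W=np.array([bp(*cr(*c),59) for c in C])
th,R,t=fit(T,W); print(th,np.degrees(th),t); print((W-(T@R.T+t)).round(1))
np.savez('tray.npz',th=th,R=R,t=t)
for n,c,z in [('a',(367,269),51),('b',(514,229),51),('c',(557,336),51),('nut',(515,462),65),('bush',(471,118),77)]:
    w=bp(*cr(*c),z); print(n,w.round(1),((w-t)@R).round(1))
for c in [(290,275),(310,377)]: print((( bp(*cr(*c),59)-t)@R).round(1))
s=manip.read_state(); print((s['tool_pos'][:2]-t)@R, R.T@s['eef_rot'][:2,:2])
E
```

```text
0.21338945904296583 12.22631539574168 [552.97130964  11.07516603]
[[ 0.1  0.5]
 [ 1.2 -0.1]
 [-0.2 -0.5]
 [ 1.3 -0.7]
 [-1.9  0.9]
 [-0.5 -0.1]]
a [580.6  20.7] [29.   3.5]
b [610.1 -67.9] [ 39.1 -89.3]
c [543.4 -96.1] [ -32.1 -102.7]
nut [462.2 -72.6] [-106.4  -62.6]
bush [672.7 -38.4] [106.6 -73.7]
[31.3 50.2]
[-33.8  48.5]
[-289.91903635  594.23347014] [[ 0.8878172  -0.46019571]
 [-0.46019627 -0.88781579]]
```

```bash
cat >> h.py <<'E'
from scipy.spatial.transform import Rotation as Ro
def go(*targets):
    "targets (tray x, y, z, heading deg CCW from +y): moves in tool axes/units of now"
    k=np.load('tray.npz'); R,t=k['R'],k['t']; s=manip.read_state(); E=np.array(s['eef_rot']); p=np.array(s['tool_pos'])
    print('clk',s['clock'],'tray',((p[:2]-t)@R).round(1),'z',p[2].round(1),'w',round(s['grip_width'],1),'F',np.round(s['wrist_force'],1))
    for x,y,z,h in targets:
        w=np.r_[R@[x,y]+t,z]; a=k['th']+np.radians(h)
        Y=np.array([-np.cos(a),-np.sin(a),0]); Z=np.array([0,0,-1.]); X=np.cross(Y,Z)
        r=Ro.from_matrix(E.T@np.c_[X,Y,Z]).as_rotvec()
        print((x,y,z,h),(E.T@(w-p)/1000).round(4),(np.degrees(r)/60).round(4))
E
python3 -c "
from h import *
go((55.2,-29.4,150,38.5),(55.2,-29.4,67,38.5),(20,15,67,38.5))"
```

```text
clk 0.1 tray [-289.9  594.2] z 249.5 w 85.5 F [-0.4 -1.3 -0.1]
(55.2, -29.4, 150, 38.5) [0.5934 0.3947 0.1002] [ 1.600e-03 -4.000e-04  4.017e-01]
(55.2, -29.4, 67, 38.5) [0.5934 0.3945 0.1832] [ 1.600e-03 -4.000e-04  4.017e-01]
(20, 15, 67, 38.5) [0.5417 0.3713 0.1832] [ 1.600e-03 -4.000e-04  4.017e-01]
```

>>> {"op": "apply_moves", "data": {"commands": [[0.593, 0.394, 0, 0.0016, 0, 0.402, 0.81], [0.593, 0.394, 0, 0.0016, 0, 0.402, 0.81], [0.593, 0.394, 0, 0.0016, 0, 0.402, 0.81], [0.593, 0.394, 0, 0.0016, 0, 0.402, 0.81], [0.593, 0.394, 0, 0.0016, 0, 0.402, 0.81], [0.593, 0.394, 0, 0.0016, 0, 0.402, 0.81], [0.593, 0.394, 0, 0.0016, 0, 0.402, 0.81], [0.593, 0.394, 0, 0.0016, 0, 0.402, 0.81], [0.593, 0.394, 0, 0.0016, 0, 0.402, 0.81], [0.593, 0.394, 0, 0.0016, 0, 0.402, 0.81], [0.593, 0.394, 0, 0.0016, 0, 0.402, 0.81], [0.593, 0.394, 0, 0.0016, 0, 0.402, 0.81], [0.593, 0.394, 0, 0.0016, 0, 0.402, 0.81], [0.593, 0.394, 0, 0.0016, 0, 0.402, 0.81], [0.593, 0.394, 0, 0.0016, 0, 0.402, 0.81], [0.593, 0.394, 0, 0.0016, 0, 0.402, 0.81], [0.593, 0.394, 0, 0.0016, 0, 0.402, 0.81], [0.593, 0.394, 0.05, 0.0016, 0, 0.402, 0.81], [0.593, 0.394, 0.1, 0.0016, 0, 0.402, 0.81], [0.593, 0.394, 0.1, 0.0016, 0, 0.402, 0.81]]}}

```text
clock: 1.77
tool_pos: [610.3, -5.6, 143.4]
eef_rot: [[0.772, -0.636, -0.009], [-0.636, -0.772, 0.002], [-0.008, 0.004, -1.0]]
wrist_force: [-0.5, 0.7, -1.2]
grip_width: 16.3
grip_force: 0.0
```

```bash
python3 -c "
from h import *
go((55.2,-29.4,66,38.5),(20,15,66,38.5),(28,5,66,38.5))
p,d=viewer.camera('side'); cv2.imwrite('pics/s1.png',cv2.resize(p[120:280,220:440,::-1],None,fx=3,fy=3))"
```

```text
clk 1.7667 tray [ 52.5 -28.4] z 143.4 w 16.3 F [-0.5  0.7 -1.2]
(55.2, -29.4, 66, 38.5) [ 0.0031 -0.0018  0.0774] [ 0.0039  0.0078 -0.0032]
(20, 15, 66, 38.5) [-0.0536 -0.0017  0.0778] [ 0.0039  0.0078 -0.0032]
(28, 5, 66, 38.5) [-0.0408 -0.0018  0.0777] [ 0.0039  0.0078 -0.0032]
```

View pics/s1.png

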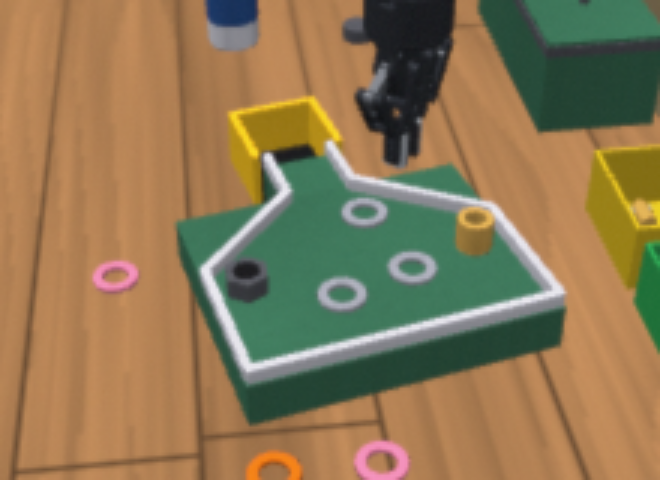

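The fingers show at crop pixel (400,150), above the deck. The three grey washers lie in place at (364,212), (411,268) and (342,294), which confirms the choice. The arm had not settled, so I come down in part.

>>> {"op": "apply_moves", "data": {"commands": [[0.003, -0.002, 0.03, 0, 0, 0, 0.81], [0.003, -0.002, 0.05, 0, 0, 0, 0.81], [0.003, -0.002, 0.05, 0, 0, 0, 0.81], [0.003, -0.002, 0.05, 0, 0, 0, 0.81]]}}

```text
clock: 2.15
tool_pos: [616.6, -5.0, 100.5]
eef_rot: [[0.774, -0.633, -0.001], [-0.633, -0.774, 0.001], [-0.001, -0.0, -1.0]]
wrist_force: [-0.4, -0.1, 1.0]
grip_width: 16.1
grip_force: 0.0
```

```bash
python3 -c "
from h import *
go((55.2,-29.4,67,38.5),(20,15,67,38.5),(28,5,67,38.5))"
```

```text
clk 2.15 tray [ 58.8 -29.2] z 100.5 w 16.1 F [-0.4 -0.1  1. ]
(55.2, -29.4, 67, 38.5) [-0.002   0.0029  0.0335] [-0.0001  0.0007  0.0001]
(20, 15, 67, 38.5) [-0.0587  0.0028  0.0336] [-0.0001  0.0007  0.0001]
(28, 5, 67, 38.5) [-0.0459  0.0028  0.0336] [-0.0001  0.0007  0.0001]
```

>>> {"op": "apply_moves", "data": {"commands": [[-0.002, 0.003, 0.015, 0, 0, 0, 0.81], [-0.002, 0.003, 0.028, 0, 0, 0, 0.81], [-0.002, 0.003, 0.0335, 0, 0, 0, 0.81], [-0.002, 0.003, 0.0335, 0, 0, 0, 0.81]]}}

```text
clock: 2.48
tool_pos: [613.5, -5.8, 67.5]
eef_rot: [[0.774, -0.633, 0.001], [-0.633, -0.774, 0.001], [0.0, -0.002, -1.0]]
wrist_force: [0.1, 0.7, 1.5]
grip_width: 16.2
grip_force: 0.0
```

```bash
python3 -c "
from h import *
go((20,15,66,38.5),(28,5,66,38.5))
p,d=viewer.camera('side'); cv2.imwrite('pics/s2.png',cv2.resize(p[150:260,270:420,::-1],None,fx=5,fy=5,interpolation=2))"
```

```text
clk 2.4833 tray [ 55.6 -29.3] z 67.5 w 16.2 F [0.1 0.7 1.5]
(20, 15, 66, 38.5) [-0.0569  0.0003  0.0014] [-0.0016 -0.      0.0001]
(28, 5, 66, 38.5) [-0.0441  0.0002  0.0015] [-0.0016 -0.      0.0001]
```

View pics/s2.png

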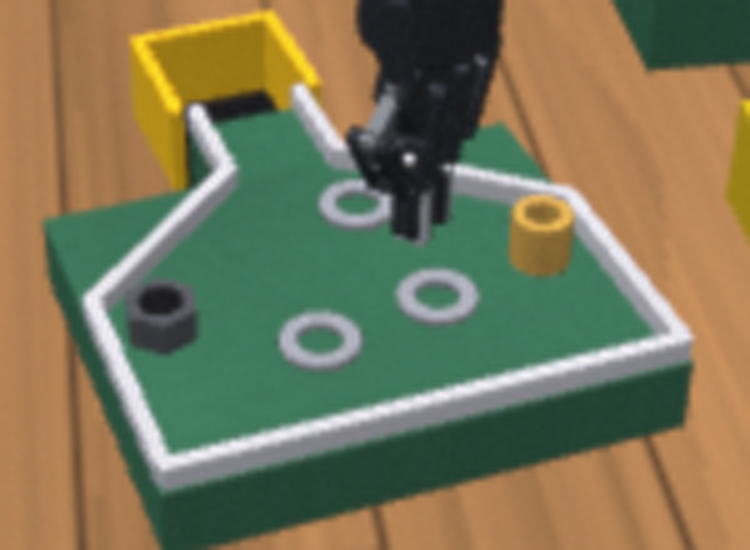

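The fingertips stand on the deck side at (410,235), just behind washer a at (355,205), with no contact. Now I lower a little and push a to the lane mouth.

>>> {"op": "apply_moves", "data": {"commands": [[0, 0, 0.0025, 0, 0, 0, 0.81], [-0.005, 0, 0.0025, 0, 0, 0, 0.81], [-0.011, 0, 0.0025, 0, 0, 0, 0.81], [-0.017, 0, 0.0025, 0, 0, 0, 0.81], [-0.023, 0, 0.0025, 0, 0, 0, 0.81], [-0.029, 0, 0.0025, 0, 0, 0, 0.81], [-0.035, 0, 0.0025, 0, 0, 0, 0.81], [-0.041, 0, 0.0025, 0, 0, 0, 0.81], [-0.047, 0, 0.0025, 0, 0, 0, 0.81], [-0.052, 0, 0.0025, 0, 0, 0, 0.81], [-0.057, 0, 0.0025, 0, 0, 0, 0.81], [-0.057, 0, 0.0025, 0, 0, 0, 0.81]]}}

```text
clock: 3.53
tool_pos: [568.4, 30.9, 64.4]
eef_rot: [[0.774, -0.633, 0.0], [-0.633, -0.774, 0.002], [-0.001, -0.002, -1.0]]
wrist_force: [-1.4, 1.8, 2.9]
grip_width: 16.1
grip_force: 1.1
```

```bash
python3 -c "
from h import *
go((28,5,65,38.5),(0,-6,65,0),(0,107,65,0))
p,d=viewer.camera('top'); cv2.imwrite('pics/t2.png',cv2.resize(p[145:255,250:390,::-1],(770,594),interpolation=2))"
```

```text
clk 3.5333 tray [19.3 16.1] z 64.4 w 16.1 F [-1.4  1.8  2.9]
(28, 5, 65, 38.5) [ 0.0141  0.0001 -0.0006] [-0.0015  0.0008  0.0002]
(0, -6, 65, 0) [ 0.0052  0.0288 -0.0007] [-0.0012  0.0013  0.6419]
(0, 107, 65, 0) [-0.0832 -0.0415 -0.0005] [-0.0012  0.0013  0.6419]
```

View pics/t2.png

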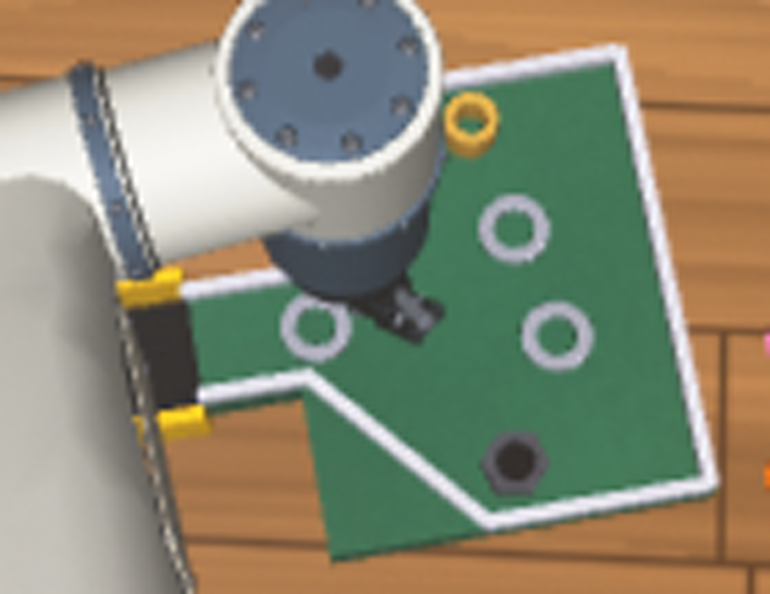

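Washer a is now at the lane mouth at crop (316,327), nearly centred. Next I back off and turn to face straight down the lane.

>>> {"op": "apply_moves", "data": {"commands": [[0.014, 0, -0.0005, 0, 0, 0, 0.81], [0.014, 0.004, -0.0005, 0, 0, 0.1, 0.81], [0.012, 0.01, -0.0005, 0, 0, 0.22, 0.81], [0.01, 0.016, -0.0005, 0, 0, 0.34, 0.81], [0.008, 0.022, -0.0005, 0, 0, 0.46, 0.81], [0.006, 0.027, -0.0005, 0, 0, 0.56, 0.81], [0.005, 0.029, -0.0005, 0, 0, 0.642, 0.81], [0.005, 0.029, -0.0005, 0, 0, 0.642, 0.81], [0.005, 0.029, -0.0005, 0, 0, 0.642, 0.81]]}}

```text
clock: 4.33
tool_pos: [554.7, 4.4, 64.6]
eef_rot: [[0.213, -0.977, 0.0], [-0.977, -0.213, 0.001], [-0.001, -0.001, -1.0]]
wrist_force: [-0.4, -0.1, 0.6]
grip_width: 15.8
grip_force: 0.0
```

```bash
python3 -c "
from h import *
w=bp(*cr(316,327),51);k=np.load('tray.npz');print((w-k['t'])@k['R'])
go((0,107,65,0),(0,107,140,0))"
```

```text
[-1.98056394 39.99935817]
clk 4.3333 tray [ 0.3 -6.8] z 64.6 w 15.8 F [-0.4 -0.1  0.6]
(0, 107, 65, 0) [-1.138e-01  1.000e-04 -3.000e-04] [-0.0006  0.0013  0.0016]
(0, 107, 140, 0) [-0.1139  0.     -0.0753] [-0.0006  0.0013  0.0016]
```

>>> {"op": "apply_moves", "data": {"commands": [[-0.007, 0.001, 0, 0, 0, 0, 0.81], [-0.014, 0.001, 0, 0, 0, 0, 0.81], [-0.021, 0.001, 0, 0, 0, 0, 0.81], [-0.028, 0.001, 0, 0, 0, 0, 0.81], [-0.035, 0.001, 0, 0, 0, 0, 0.81], [-0.042, 0.001, 0, 0, 0, 0, 0.81], [-0.049, 0.001, 0, 0, 0, 0, 0.81], [-0.056, 0.001, 0, 0, 0, 0, 0.81], [-0.063, 0.001, 0, 0, 0, 0, 0.81], [-0.071, 0.001, 0, 0, 0, 0, 0.81], [-0.08, 0.001, 0, 0, 0, 0, 0.81], [-0.09, 0.001, 0, 0, 0, 0, 0.81], [-0.102, 0.001, 0, 0, 0, 0, 0.81], [-0.114, 0.001, 0, 0, 0, 0, 0.81], [-0.118, 0.001, 0, 0, 0, 0, 0.81], [-0.118, 0.001, 0, 0, 0, 0, 0.81]]}}

```text
clock: 5.67
tool_pos: [528.6, 121.1, 64.9]
eef_rot: [[0.213, -0.977, 0.001], [-0.977, -0.213, 0.002], [-0.001, -0.001, -1.0]]
wrist_force: [0.0, -1.0, -1.2]
grip_width: 15.7
grip_force: 0.0
```

```bash
python3 -c "
from h import *
go((50.9,-129.6,120,16),(50.9,-129.6,65,16))"
```

```text
clk 5.6667 tray [ -0.5 112.6] z 64.9 w 15.7 F [ 0.  -1.  -1.2]
(50.9, -129.6, 120, 16) [ 0.2422 -0.0512 -0.0554] [-0.0014  0.0012 -0.2657]
(50.9, -129.6, 65, 16) [ 0.2423 -0.0511 -0.0004] [-0.0014  0.0012 -0.2657]
```

>>> {"op": "apply_moves", "data": {"commands": [[0, 0, -0.03, 0, 0, 0, 0.81], [0, 0, -0.055, 0, 0, 0, 0.81], [0.03, -0.006, -0.055, 0, 0, -0.05, 0.81], [0.065, -0.013, -0.055, 0, 0, -0.1, 0.81], [0.1, -0.021, -0.055, 0, 0, -0.15, 0.81], [0.135, -0.028, -0.055, 0, 0, -0.2, 0.81], [0.17, -0.036, -0.055, 0, 0, -0.266, 0.81], [0.205, -0.043, -0.055, 0, 0, -0.266, 0.81], [0.23, -0.049, -0.055, 0, 0, -0.266, 0.81], [0.242, -0.051, -0.055, 0, 0, -0.266, 0.81], [0.242, -0.051, -0.055, 0, 0, -0.266, 0.81], [0.242, -0.051, -0.055, 0, 0, -0.266, 0.81], [0.242, -0.051, -0.03, 0, 0, -0.266, 0.81], [0.242, -0.051, -0.012, 0, 0, -0.266, 0.81], [0.242, -0.051, -0.002, 0, 0, -0.266, 0.81], [0.242, -0.051, 0, 0, 0, -0.266, 0.81], [0.242, -0.051, 0, 0, 0, -0.266, 0.81]]}}

```text
clock: 7.08
tool_pos: [629.6, -105.0, 64.8]
eef_rot: [[0.473, -0.881, 0.0], [-0.881, -0.473, 0.001], [-0.001, -0.001, -1.0]]
wrist_force: [0.5, 0.4, 0.7]
grip_width: 16.1
grip_force: 0.0
```

```bash
python3 -c "
from h import *
go((9.3,6,65,16),(4,-6,65,16),(0,-8,65,0))
p,d=viewer.camera('side'); cv2.imwrite('pics/s3.png',cv2.resize(p[150:260,270:420,::-1],None,fx=5,fy=5,interpolation=2))"
```

```text
clk 7.0833 tray [  50.3 -129.7] z 64.8 w 16.1 F [0.5 0.4 0.7]
(9.3, 6, 65, 16) [-0.1417  0.0019 -0.    ] [-0.001   0.0009  0.0001]
(4, -6, 65, 16) [-0.1316  0.0104 -0.    ] [-0.001   0.0009  0.0001]
(0, -8, 65, 0) [-1.308e-01  1.470e-02 -1.000e-04] [-0.0009  0.001   0.2668]
```

View pics/s3.png

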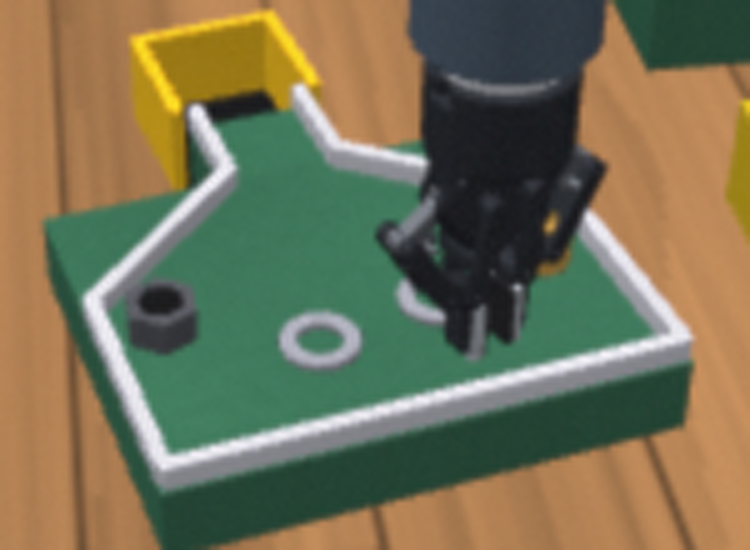

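Washer a is gone from the deck and lane. The fingers at (480,345) stand behind washer b at (430,300). The bushing at (550,240) is clear of the fingers. Now I push b.

>>> {"op": "apply_moves", "data": {"commands": [[-0.007, 0, 0, 0, 0, 0, 0.81], [-0.014, 0, 0, 0, 0, 0, 0.81], [-0.021, 0, 0, 0, 0, 0, 0.81], [-0.028, 0, 0, 0, 0, 0, 0.81], [-0.035, 0, 0, 0, 0, 0, 0.81], [-0.042, 0, 0, 0, 0, 0, 0.81], [-0.049, 0, 0, 0, 0, 0, 0.81], [-0.056, 0, 0, 0, 0, 0, 0.81], [-0.063, 0.001, 0, 0, 0, 0, 0.81], [-0.07, 0.001, 0, 0, 0, 0, 0.81], [-0.077, 0.001, 0, 0, 0, 0, 0.81], [-0.084, 0.001, 0, 0, 0, 0, 0.81], [-0.091, 0.001, 0, 0, 0, 0, 0.81], [-0.098, 0.001, 0, 0, 0, 0, 0.81], [-0.105, 0.002, 0, 0, 0, 0, 0.81], [-0.112, 0.002, 0, 0, 0, 0, 0.81], [-0.119, 0.002, 0, 0, 0, 0, 0.81], [-0.126, 0.002, 0, 0, 0, 0, 0.81], [-0.132, 0.002, 0, 0, 0, 0, 0.81], [-0.137, 0.002, 0, 0, 0, 0, 0.81]]}}

```text
clock: 8.8
tool_pos: [563.0, 14.4, 64.8]
eef_rot: [[0.472, -0.882, 0.001], [-0.882, -0.472, 0.002], [-0.001, -0.001, -1.0]]
wrist_force: [0.0, -0.1, 0.6]
grip_width: 16.1
grip_force: 0.3
```

>>> {"op": "apply_moves", "data": {"commands": [[0, 0, 0, 0, 0, 0, 0.81], [0, 0, 0, 0, 0, 0, 0.81]]}}

```text
clock: 8.97
tool_pos: [563.2, 14.1, 64.7]
eef_rot: [[0.472, -0.882, 0.0], [-0.882, -0.472, 0.002], [-0.001, -0.001, -1.0]]
wrist_force: [0.3, 0.8, -0.1]
grip_width: 16.4
grip_force: 0.0
```

```bash
python3 -c "
from h import *
go((8,-6,65,16),(0,-6,65,0),(0,113,65,0))
p,d=viewer.camera('top'); cv2.imwrite('pics/t3.png',cv2.resize(p[145:255,250:390,::-1],(770,594),interpolation=2))"
```

```text
clk 8.9667 tray [10.6  0.8] z 64.7 w 16.4 F [ 0.3  0.8 -0.1]
(8, -6, 65, 16) [ 0.0058  0.0044 -0.0003] [-0.0011  0.0011 -0.0009]
(0, -6, 65, 0) [ 0.0036  0.0121 -0.0003] [-0.0009  0.0012  0.2658]
(0, 113, 65, 0) [-0.1108 -0.0206 -0.0002] [-0.0009  0.0012  0.2658]
```

View pics/t3.png

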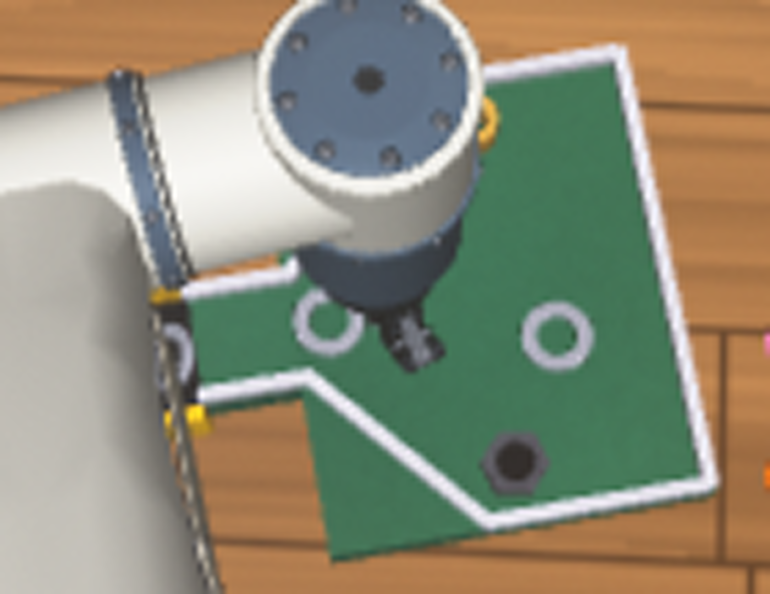

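Washer b is at the lane mouth (329,322), and washer a lies in the slot at (175,352). I back off, straighten, and push b through.

>>> {"op": "apply_moves", "data": {"commands": [[0.008, 0.001, 0, 0, 0, 0, 0.81], [0.008, 0.004, 0, 0, 0, 0.08, 0.81], [0.006, 0.008, 0, 0, 0, 0.18, 0.81], [0.004, 0.011, 0, 0, 0, 0.266, 0.81], [0.004, 0.012, 0, 0, 0, 0.266, 0.81], [0.004, 0.012, 0, 0, 0, 0.266, 0.81]]}}

```text
clock: 9.52
tool_pos: [554.7, 3.9, 64.7]
eef_rot: [[0.213, -0.977, 0.001], [-0.977, -0.213, 0.001], [-0.001, -0.001, -1.0]]
wrist_force: [1.3, 0.5, -0.7]
grip_width: 16.1
grip_force: 0.0
```

```bash
python3 -c "
from h import *
w=bp(*cr(329,322),51);k=np.load('tray.npz');print((w-k['t'])@k['R'])
go((0,113,65,0))"
```

```text
[-0.19709368 31.73397961]
clk 9.5167 tray [ 0.2 -7.4] z 64.7 w 16.1 F [ 1.3  0.5 -0.7]
(0, 113, 65, 0) [-1.204e-01  0.000e+00 -1.000e-04] [-0.0009  0.0012  0.0014]
```

>>> {"op": "apply_moves", "data": {"commands": [[-0.007, 0, 0, 0, 0, 0, 0.81], [-0.014, 0, 0, 0, 0, 0, 0.81], [-0.021, 0, 0, 0, 0, 0, 0.81], [-0.028, 0, 0, 0, 0, 0, 0.81], [-0.035, 0, 0, 0, 0, 0, 0.81], [-0.042, 0, 0, 0, 0, 0, 0.81], [-0.049, 0, 0, 0, 0, 0, 0.81], [-0.056, 0, 0, 0, 0, 0, 0.81], [-0.063, 0, 0, 0, 0, 0, 0.81], [-0.071, 0, 0, 0, 0, 0, 0.81], [-0.08, 0, 0, 0, 0, 0, 0.81], [-0.09, 0, 0, 0, 0, 0, 0.81], [-0.102, 0, 0, 0, 0, 0, 0.81], [-0.114, 0, 0, 0, 0, 0, 0.81], [-0.12, 0, 0, 0, 0, 0, 0.81], [-0.12, 0, 0, 0, 0, 0, 0.81]]}}

```text
clock: 10.85
tool_pos: [529.1, 123.5, 64.9]
eef_rot: [[0.213, -0.977, 0.001], [-0.977, -0.213, 0.002], [-0.002, -0.001, -1.0]]
wrist_force: [0.7, 0.2, -0.8]
grip_width: 16.1
grip_force: 0.0
```

```bash
python3 -c "
from h import *
go((-41,-143.7,65,-12.2))"
```

```text
clk 10.85 tray [  0.5 114.9] z 64.9 w 16.1 F [ 0.7  0.2 -0.8]
(-41, -143.7, 65, -12.2) [ 0.2585  0.0418 -0.0005] [-0.001   0.0016  0.2044]
```

>>> {"op": "apply_moves", "data": {"commands": [[0, 0, -0.03, 0, 0, 0, 0.81], [0, 0, -0.055, 0, 0, 0, 0.81], [0.03, 0.005, -0.055, 0, 0, 0.04, 0.81], [0.065, 0.011, -0.055, 0, 0, 0.08, 0.81], [0.1, 0.016, -0.055, 0, 0, 0.12, 0.81], [0.135, 0.022, -0.055, 0, 0, 0.16, 0.81], [0.17, 0.028, -0.055, 0, 0, 0.204, 0.81], [0.205, 0.033, -0.055, 0, 0, 0.204, 0.81], [0.235, 0.038, -0.055, 0, 0, 0.204, 0.81], [0.252, 0.041, -0.055, 0, 0, 0.204, 0.81], [0.257, 0.042, -0.055, 0, 0, 0.204, 0.81], [0.257, 0.042, -0.055, 0, 0, 0.204, 0.81], [0.257, 0.042, -0.055, 0, 0, 0.204, 0.81], [0.257, 0.042, -0.03, 0, 0, 0.204, 0.81], [0.257, 0.042, -0.012, 0, 0, 0.204, 0.81], [0.257, 0.042, -0.002, 0, 0, 0.204, 0.81], [0.257, 0.042, 0, 0, 0, 0.204, 0.81], [0.257, 0.042, 0, 0, 0, 0.204, 0.81]]}}

```text
clock: 12.35
tool_pos: [542.4, -137.0, 64.7]
eef_rot: [[0.001, -1.0, 0.0], [-1.0, -0.001, 0.001], [-0.001, -0.0, -1.0]]
wrist_force: [0.4, -0.9, -0.0]
grip_width: 16.2
grip_force: 0.0
```

```bash
python3 -c "
from h import *
go((-7,4,65,-12.2))
p,d=viewer.camera('top'); cv2.imwrite('pics/t4.png',cv2.resize(p[145:255,250:390,::-1],(770,594),interpolation=2))"
```

```text
clk 12.35 tray [ -41.6 -142.5] z 64.7 w 16.2 F [ 0.4 -0.9 -0. ]
(-7, 4, 65, -12.2) [-1.505e-01 -3.000e-03 -1.000e-04] [-0.0001  0.0013  0.0005]
```

View pics/t4.png

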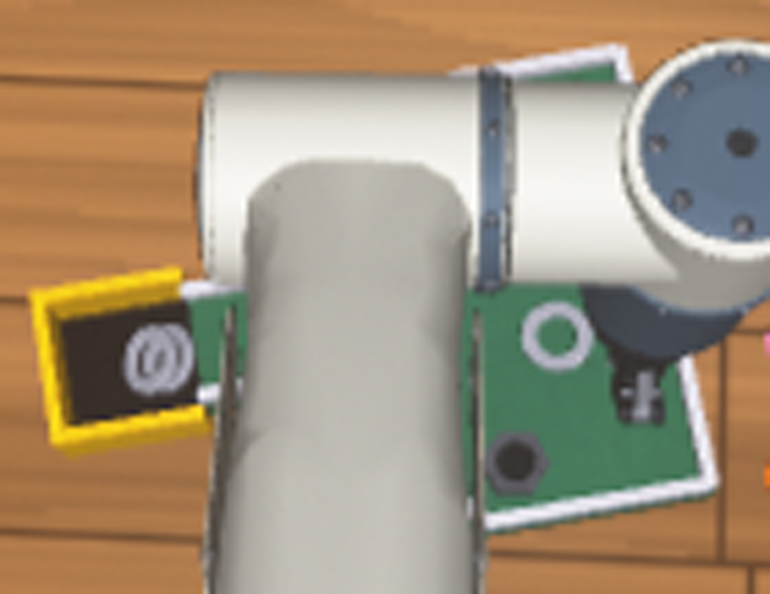

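Washers a and b lie stacked in the slot at (158,358). Washer c is at (557,336) with the fingers behind it at (640,390). The nut hasn't moved. Pushing c.

>>> {"op": "apply_moves", "data": {"commands": [[-0.007, 0, 0, 0, 0, 0, 0.81], [-0.014, 0, 0, 0, 0, 0, 0.81], [-0.021, 0, 0, 0, 0, 0, 0.81], [-0.028, 0, 0, 0, 0, 0, 0.81], [-0.035, 0, 0, 0, 0, 0, 0.81], [-0.042, 0, 0, 0, 0, 0, 0.81], [-0.049, 0, 0, 0, 0, 0, 0.81], [-0.056, 0, 0, 0, 0, 0, 0.81], [-0.063, -0.001, 0, 0, 0, 0, 0.81], [-0.07, -0.001, 0, 0, 0, 0, 0.81], [-0.078, -0.001, 0, 0, 0, 0, 0.81], [-0.086, -0.001, 0, 0, 0, 0, 0.81], [-0.094, -0.001, 0, 0, 0, 0, 0.81], [-0.102, -0.002, 0, 0, 0, 0, 0.81], [-0.11, -0.002, 0, 0, 0, 0, 0.81], [-0.118, -0.002, 0, 0, 0, 0, 0.81], [-0.126, -0.002, 0, 0, 0, 0, 0.81], [-0.134, -0.003, 0, 0, 0, 0, 0.81], [-0.141, -0.003, 0, 0, 0, 0, 0.81], [-0.146, -0.003, 0, 0, 0, 0, 0.81]]}}

```text
clock: 14.07
tool_pos: [545.7, 8.7, 64.7]
eef_rot: [[-0.001, -1.0, 0.001], [-1.0, 0.001, 0.002], [-0.002, -0.001, -1.0]]
wrist_force: [0.7, -1.5, -0.7]
grip_width: 15.7
grip_force: 0.2
```

>>> {"op": "apply_moves", "data": {"commands": [[0, 0, 0, 0, 0, 0, 0.81], [0, 0, 0, 0, 0, 0, 0.81]]}}

```text
clock: 14.23
tool_pos: [545.7, 8.1, 64.7]
eef_rot: [[-0.0, -1.0, 0.001], [-1.0, 0.0, 0.002], [-0.002, -0.001, -1.0]]
wrist_force: [0.2, -0.4, -0.2]
grip_width: 16.0
grip_force: 0.0
```

```bash
python3 -c "
from h import *
go((0,-8,65,0))
p,d=viewer.camera('top'); cv2.imwrite('pics/t5.png',cv2.resize(p[145:255,250:390,::-1],(770,594),interpolation=2))"
```

```text
clk 14.2333 tray [-7.8 -1.3] z 64.7 w 16.0 F [ 0.2 -0.4 -0.2]
(0, -8, 65, 0) [ 0.0048 -0.009  -0.0003] [-0.0008  0.0014 -0.2042]
```

View pics/t5.png

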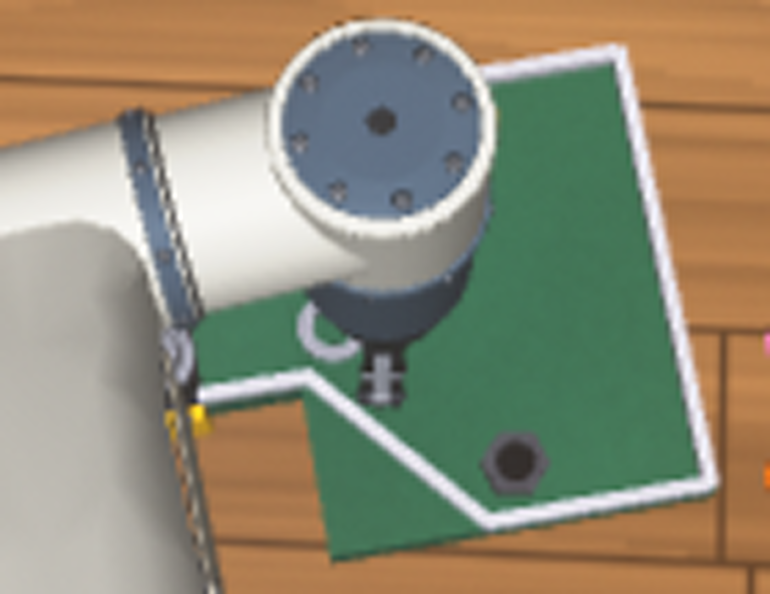

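Washer c sits at the lane mouth (332,327), roughly centred. I back off, straighten, and push it through.

>>> {"op": "apply_moves", "data": {"commands": [[0.009, 0, 0, 0, 0, 0, 0.81], [0.009, -0.002, 0, 0, 0, -0.08, 0.81], [0.007, -0.005, 0, 0, 0, -0.16, 0.81], [0.005, -0.007, 0, 0, 0, -0.204, 0.81], [0.005, -0.008, 0, 0, 0, -0.204, 0.81], [0.005, -0.008, 0, 0, 0, -0.204, 0.81]]}}

```text
clock: 14.78
tool_pos: [553.8, 2.1, 64.7]
eef_rot: [[0.209, -0.978, 0.001], [-0.978, -0.209, 0.001], [-0.001, -0.001, -1.0]]
wrist_force: [0.0, 1.3, 0.1]
grip_width: 16.0
grip_force: 0.0
```

>>> {"op": "apply_moves", "data": {"commands": [[-0.007, 0, 0, 0, 0, 0, 0.81], [-0.014, 0, 0, 0, 0, 0, 0.81], [-0.021, 0, 0, 0, 0, 0, 0.81], [-0.028, 0, 0, 0, 0, 0, 0.81], [-0.035, 0, 0, 0, 0, 0, 0.81], [-0.042, 0, 0, 0, 0, 0, 0.81], [-0.049, 0, 0, 0, 0, 0, 0.81], [-0.056, 0, 0, 0, 0, 0, 0.81], [-0.063, 0, 0, 0, 0, 0, 0.81], [-0.072, 0, 0, 0, 0, 0, 0.81], [-0.082, 0, 0, 0, 0, 0, 0.81], [-0.094, 0, 0, 0, 0, 0, 0.81], [-0.107, 0, 0, 0, 0, 0, 0.81], [-0.119, 0, 0, 0, 0, 0, 0.81], [-0.122, 0, 0, 0, 0, 0, 0.81], [-0.122, 0, 0, 0, 0, 0, 0.81]]}}

```text
clock: 16.12
tool_pos: [527.7, 123.4, 64.9]
eef_rot: [[0.213, -0.977, 0.001], [-0.977, -0.213, 0.002], [-0.001, -0.001, -1.0]]
wrist_force: [0.7, 0.2, -0.3]
grip_width: 16.0
grip_force: 0.0
```

>>> {"op": "apply_moves", "data": {"commands": [[0, 0, -0.04, 0, 0, 0, 0.81], [0, 0, -0.08, 0, 0, 0, 0.81], [0, 0, -0.12, 0, 0, 0, 0.81], [0.04, 0, -0.15, 0, 0, 0, 0.81], [0.08, 0, -0.15, 0, 0, 0, 0.81], [0.12, 0, -0.15, 0, 0, 0, 0.81], [0.16, 0, -0.15, 0, 0, 0, 0.81], [0.2, 0, -0.15, 0, 0, 0, 0.81], [0.24, 0, -0.15, 0, 0, 0, 0.81], [0.26, 0, -0.15, 0, 0, 0, 0.81], [0.26, 0, -0.15, 0, 0, 0, 0.81], [0.26, 0, -0.15, 0, 0, 0, 0.81], [0.26, 0, -0.15, 0, 0, 0, 0.81]]}}

```text
clock: 17.2
tool_pos: [582.5, -132.3, 214.4]
eef_rot: [[0.211, -0.978, 0.0], [-0.978, -0.211, 0.002], [-0.002, -0.001, -1.0]]
wrist_force: [-0.6, -0.0, -0.1]
grip_width: 16.3
grip_force: 0.0
```

```bash
python3 -c "
from h import *
go()
p,d=viewer.camera('top'); cv2.imwrite('pics/t6.png',cv2.resize(p[145:255,250:390,::-1],(770,594),interpolation=2))"
```

```text
clk 17.2 tray [  -1.5 -146.4] z 214.4 w 16.3 F [-0.6 -0.  -0.1]
```

View pics/t6.png

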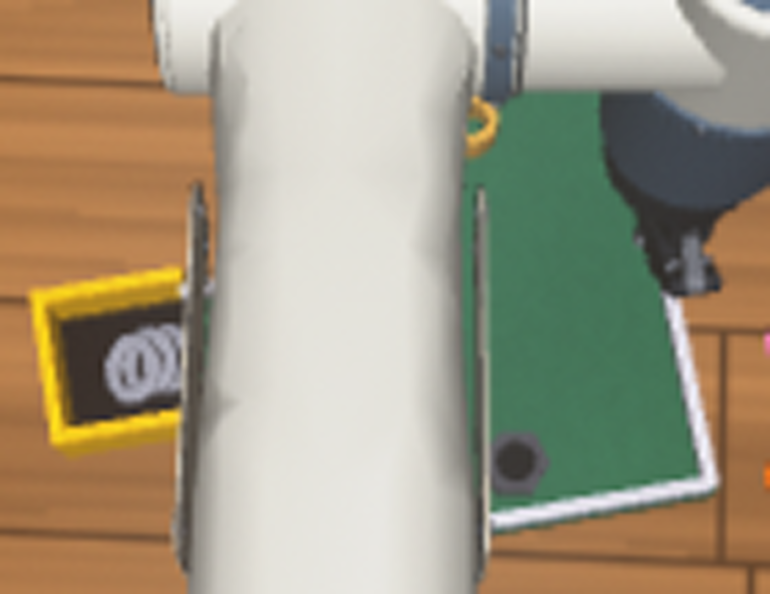

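The slot holds three overlapping rings at about (140,362). The nut at (515,462) and the bushing at (482,125) haven't moved, and the hand is high and clear. Handing in.

```bash
python3 -c "
from workcell import manip
print(manip.hand_in())"
```

```text
the job is handed in; nothing more can be done
None
```

All three washers were pushed one at a time through the lane into the slot, with the nut, the bushing and the rest of the bench left alone, and the job was handed in at about 17 s with the arm clear.

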